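# Lock the control-unit board in its stand and hold a test clip open around its edge contact

## Robot

A 7-joint arm with a two-finger parallel gripper is mounted at the origin on the work surface. World frame = base frame: x ahead of the robot, y to its left, z up, the work surface at z = 0. Lengths are in m, angles in rad, forces in N, time in s.
With the tool pointing down it reaches from about 0.35 to 0.9 m from the base axis. Payload 8.1 kg.
Tool frame: the origin (TCP) lies between the finger pads; the fingertips stand 17 mm ahead of it and the grasp point (between the pads) lies 2 mm behind it; z points along the fingers, y is the direction in which the jaws open and shut (so a half turn about z gives the same grasp; the last joint's range is limited). The gripper opens to 92 mm and grips with 3 to 60 N. Pads are 19 mm wide; open, the fingers measure 130 mm over their backs; the gripper's body (75 mm by 190 mm) begins 47 mm behind the grasp point.
Start: joints at [-1.388, 0.434, 0.025, 1.573, -0.012, 1.134, -0.075], TCP at [0.176, 0.6, 0.244] pointing down, gripper open.
Joint ranges: [-2.62, 2.62], [-0.44, 2.09], [-1.27, 1.32], [0.08, 2.57], [-1.32, 4.46], [0.12, 2], [-2.74, 2.74]. Speed limits (rad/s): [2.22, 2.22, 3.01, 3.01, 3.14, 3.14, 3.14].

## Interface

Orientations are given as a 3x3 rotation matrix whose columns are the frame's x, y, z axes.
In Python, from cell import readout, vision, ticket gives the robot as it stands. The module is installed in compiled form; this text tells all that it offers.
- The arm moves only by the shell command python3 -m handwheel 'ROWS' [FORCE]. ROWS is JSON, a list of rows, each a list of 3 entries, a list of its own where there are three numbers: the shift along the tool's x, y, z in cm, then the turn, a rotation vector about the tool's x, y, z in degrees, then the finger opening in cm, from 0 to 9.18. A call has 1 to 20 rows; each row is the pose to reach, as a shift and turn from the pose measured when the call began, along the tool's axes at that moment; what a row does not reach only later rows make up. A row lasts 1/10 s, in which the tool goes at most 50 mm and 8.59 degrees, less where a joint would pass 70% of its speed; a pose out of reach is approached as far as the arm can. A call with a gripper value outside its range is refused whole. The fingers move at their own pace and stop on an object; FORCE is the grip in N (left out, the last holds). Time passes only in rows, so rows that repeat a pose let the fingers close. It gives the time, the measured TCP pose, the force and the opening at its end, in the units of the state.
- readout.read_state(): the state, without advancing time (a new reading comes with each control period).
- vision.read_camera(name): name is "scene" or "side" or "wrist"; returns a dict with "color" (384x512x3 uint8, red, green, blue), "range_z" (384x512 float32, m along the optical axis (not along the pixel's ray), 0 where there is no reading), "K" (3x3 intrinsics, pixels), "R" (3x3) and "t" (3): a world point X has camera coordinates R X + t. Camera axes: x right, y down, z forward; pixel columns grow to the right and rows downward; lengths in m; the calibration is good to about 2 mm. A picture is of the moment at which its call begins.
- ticket.hand_in(): hands the job in, once; it reports no verdict.
Trained networks look in a picture, given as the dict that the camera call returned (one of the last four; its "shot" number tells which), for a name from the list of things; names that differ only in an ending like _2 or _b are one class to them, and where a whole thing is asked for, a point or a joint stands for the part that bears it (a point fixed in the world has none). Each returns a list of dicts, best first, with "p" (0 to 1); they miss things now and then, are a little off and sometimes report something else, mostly with a low value. They report only what shows in the picture. A call takes as long as a camera call. They do not tell look-alikes from the thing itself.
- vision.cut_out(label, picture): "region" (384x512 bool, what is visible of it) and "centre" ([column, row] in pixels, amid what is visible of it).
The state is a dict: "time": time; "joint_positions": joint angles; "joint_velocities": joint speeds; "tau": joint torques, N m; "tcp_pos": TCP position; "orientation": TCP orientation; "ft_force": force on the tool from outside, world axes, zero at the start; "moment": the same for the moment, N m; "gripper_width": finger opening in m.
Only numpy, scipy, OpenCV 4.12 (cv2) and the standard library are available. Lean on these libraries where they do the work, as an engineer would, in place of code of your own. Each camera call takes 0.05 s, during which the arm holds its last target. There are 200 camera calls.

## Task

Turn the yellow turnbutton on top of the board stand until it lies along the top edge of the green circuit board and locks it in. Then pick up the red spring clip by its handles, squeeze it wide open against its spring and bring its gaping jaws around the board's free upright edge at the gold contact, one jaw on each side and neither touching the board. Finish still holding the clip squeezed open there: do not let it close or let go, and leave the black clip and the other things on the desk where they are.

Things in the scene. Friction and masses are not known exactly. Their poses are not given: they have to be found in the camera images.
- stand: Fixed board stand: base 160 x 90 x 12 mm, an aluminium post (24 x 30 mm, top at z 190 mm), and an upright green board 4 mm thick. Origin on the desk under the board's middle; x runs from the board's free edge to the post, y is square to its faces. Board: x -50 (free upright edge, roughly facing the robot) to +52 mm, z 70 to 190 mm. Base: x -75 to +85 mm. Rail under the board: z 56 to 70 mm.
- contact (a point): Middle of the gold contact on the board's free upright edge: at x = -50, y = 0, z = 160 mm of the stand. The gold patch is 40 mm tall, 14 mm wide, on both faces. Axes as the stand's.
- button (a joint): Yellow turnbutton on the post, turning about a vertical axis. 0 rad: its lug points along the stand's +y (not locked); 1.57 rad, at the end stop: the lug points along the stand's -x, over the board's top edge (locked). Grows anticlockwise seen from above; starts at 0.15 to 0.45 rad; stays where left (friction 0.03 N m).
- fin (a point): Middle of the turnbutton's grip fin, on the turning axis, at x = 64, y = 0, z = 214 mm of the stand. The upright fin is 10 mm thick, 32 mm long (along the lug), z 200 to 228 mm. The lug under it is 45 mm long from the axis, 16 mm wide, z 192 to 200 mm. This point turns with the button; its y axis points along the lug.
- red_clip: Red spring clip, loose, about 55 g, lying on its side, 28 mm tall, pivot pin upright. Origin at the pin's foot; x points to the jaws, z up. Two mirrored halves turn on the pin: handles (26 mm tall) reach 53 mm behind it, jaws (z 2 to 24 mm) 62 mm ahead. Relaxed, the jaws are shut and the handles splay to 51 mm over their rear ends. Squeezing the handles opens the jaws.
- red_clip_tip_l (a point): End of the red clip's left (+y) jaw, inner face, 62 mm ahead of the pivot, 13 mm above the clip's foot. The spring takes about 2 N to start opening and 6 N to hold fully open, squeezed 40 mm behind the pivot; at the stop each half has turned 0.25 rad and the handles' outer faces are parallel, 26 mm apart. Grip with 15 N or more to sit firmly on the stop.
- red_clip_tip_r (a point): End of the red clip's right (-y) jaw, inner face, 62 mm ahead of the pivot, 13 mm above the clip's foot. It is 2 mm from the left jaw's end when shut, 32 mm when fully open.
- black_clip: Black clip of the same build and size as the red one, lying on the desk on the other side of the stand; to be left alone. Origin and axes as the red clip's.
- mug: Blue mug, 76 mm across, 90 mm tall, origin under its centre; to be left alone.
- tape: Roll of pale tape lying flat, 96 mm across, 24 mm tall, origin under its centre; to be left alone.
- phone: Black phone lying flat, 150 x 73 x 9 mm, origin under its centre; to be left alone.
- mouse: Black computer mouse, 100 x 60 x 34 mm, origin under its centre; to be left alone.
- driver: Orange-handled screwdriver lying on the desk; to be left alone.
There are look-alikes about, which are no part of the job. Several things look just like the red_clip: the one meant starts farthest from the robot's base. Leave any pink look-alike of the stand alone.

How it is judged:
On the way, in this order (a step that is already met when the one before it is completed fails the run):
1. the turnbutton lies over the board's top edge (value of joint button above 1.35 rad), for 0.2 s.
2. the red clip is lifted off the desk, squeezed open in the gripper (height (world z) of red_clip above 0.05 m and distance between red_clip_tip_l and red_clip_tip_r above 0.02 m and contact force between the fingers and red_clip above 2 N), for 0.2 s.
At the end, for the whole second after the job is handed in: Turnbutton past 1.35 rad; red clip held still (over 2 N grip), jaw ends over 20 mm apart, one each side of the board, each 2 mm or more off its face, 5 mm or more past the free edge, within 16 mm of the gold contact's mid height, touching neither board nor stand (value of joint button above 1.35 rad and distance between red_clip_tip_l and red_clip_tip_r above 0.02 m and ((y of red_clip_tip_l in the frame of stand above 0.004 m and y of red_clip_tip_r in the frame of stand below -0.004 m) or (y of red_clip_tip_r in the frame of stand above 0.004 m and y of red_clip_tip_l in the frame of stand below -0.004 m)) and x of each of red_clip_tip_l, red_clip_tip_r in the frame of stand above -0.045 m and z of red_clip_tip_l in the frame of stand between 0.144 and 0.176 m and z of red_clip_tip_r in the frame of stand between 0.144 and 0.176 m and contact force between red_clip and stand below 0.3 N and contact force between the fingers and red_clip above 2 N and linear speed of red_clip below 0.03 m/s); the arm keeps its last pose, push and grip.
It fails at once if the black clip is shifted by more than 30 mm (distance of black_clip from where it was at the start of the episode above 0.03 m).
It fails at once if another thing on the desk is shifted by more than 30 mm (distance of any of mug, tape, phone, mouse, driver from where it was at the start of the episode above 0.03 m).
It also fails if it takes over 58 s, if anything falls off the work surface, if the arm or the gripper's body presses on something with over 40 N, if the wrist force passes 120 N, or if a joint passes its speed limit or range.

## Working session

There is one attempt and no reset: what is moved stays moved. The work goes in short steps, Python scripts to look and compute and a shell command to move; the robot and the scene stay as the last step left them, time stands still between calls to the robot, and variables do not carry over. Pictures are saved under pics/ and viewed, about 8 in all and at most 12, crops included, and the job is handed in when it is done.

```bash
mkdir -p pics
cat > h.py <<'E'
from cell import readout, vision, ticket
import numpy as np, cv2
np.set_printoptions(precision=4,suppress=True)
def save(pic,name): cv2.imwrite('pics/'+name,cv2.cvtColor(pic['color'],cv2.COLOR_RGB2BGR))
def cloud(pic,mask=None):
    z=pic['range_z']; m=z>0
    if mask is not None: m=m&mask
    v,u=np.nonzero(m); d=z[v,u]
    P=np.linalg.inv(pic['K'])@np.array([u*d,v*d,d])
    return (pic['R'].T@(P-np.array(pic['t'])[:,None])).T,np.c_[u,v]
E
python3 - <<'E'
from h import *
s=readout.read_state(); print(s['tcp_pos'],s['orientation'],s['time'],s['gripper_width'])
ims=[]
for n in ['scene','side']:
    p=vision.read_camera(n); save(p,n+'0.png'); ims.append(p['color'])
    print(n,'cam at',-np.array(p['R']).T@p['t'])
    for l in ['stand','button','red_clip','black_clip']:
        for r in vision.cut_out(l,p):
            if r['p']<.2: continue
            P,_=cloud(p,r['region'])
            print(l,round(r['p'],2),np.array(r['centre']),len(P),np.median(P,0),P.min(0),P.max(0))
E
```

```text
[0.1761 0.5992 0.243 ] [[-0.9594  0.282  -0.0003]
 [ 0.282   0.9594 -0.0015]
 [-0.0001 -0.0016 -1.    ]] 0.0 0.09242602718236682
scene cam at [ 0.9327 -0.7822  0.6849]
stand 0.84 [153.9 228.4] 2733 [ 0.3183 -0.2586  0.084 ] [ 0.1002 -0.3038 -0.0025] [ 0.3756 -0.0152  0.2299]
stand 0.56 [286.4 217.9] 2856 [ 0.602  -0.0458  0.0856] [ 0.5078 -0.0912 -0.0006] [0.6685 0.2442 0.2299]
button 0.61 [161.8 191.5] 233 [ 0.3553 -0.2548  0.2061] [ 0.0956 -0.2756 -0.0004] [0.362  0.0123 0.2302]
red_clip 0.75 [264.2 166. ] 174 [0.3731 0.282  0.0179] [ 0.3133  0.2489 -0.0018] [0.4108 0.3308 0.032 ]
red_clip 0.53 [251.2 193.5] 195 [0.4098 0.1106 0.0176] [0.3732 0.0793 0.0002] [0.4488 0.1337 0.03  ]
red_clip 0.48 [296.3 179.8] 148 [0.496  0.2576 0.0176] [ 0.4584  0.2482 -0.0002] [0.5726 0.3086 0.0296]
black_clip 0.71 [222.8 256.9] 410 [ 0.4961 -0.2034  0.0193] [ 0.446  -0.2357 -0.0002] [ 0.5584 -0.1868  0.0309]
side cam at [ 0.4072 -0.9384  1.276 ]
stand 0.86 [202.1 274.2] 1889 [ 0.3007 -0.256   0.0705] [ 0.2163 -0.3019 -0.0027] [ 0.3726 -0.1948  0.2308]
stand 0.67 [250.4 156.9] 51 [0.4901 0.2955 0.01
[... 195 characters left out ...]
 -0.0375  0.2032] [ 0.6357 -0.0611 -0.0016] [0.7057 0.1724 0.2308]
button 0.64 [302.3 182.6] 86 [ 0.6443 -0.0417  0.2072] [ 0.6357 -0.0611 -0.0016] [0.6779 0.1554 0.2308]
button 0.5 [218.5 243.9] 66 [ 0.3543 -0.2539  0.2226] [ 0.3457 -0.2728  0.1931] [ 0.3622 -0.2132  0.2308]
red_clip 0.78 [234.  192.2] 240 [0.4179 0.1222 0.0161] [ 0.3756  0.083  -0.0045] [0.487  0.1628 0.0333]
red_clip 0.58 [252.5 161.8] 171 [0.5062 0.2635 0.018 ] [ 0.4656  0.2512 -0.0086] [0.5741 0.3021 0.0328]
red_clip 0.51 [218.3 160.8] 159 [0.3666 0.2813 0.0181] [ 0.3116  0.2492 -0.0054] [0.4095 0.3294 0.0334]
black_clip 0.68 [261.6 259.1] 262 [ 0.4989 -0.1983  0.0188] [ 0.4478 -0.2343 -0.0055] [ 0.5596 -0.1684  0.0362]
```

View pics/scene0.png

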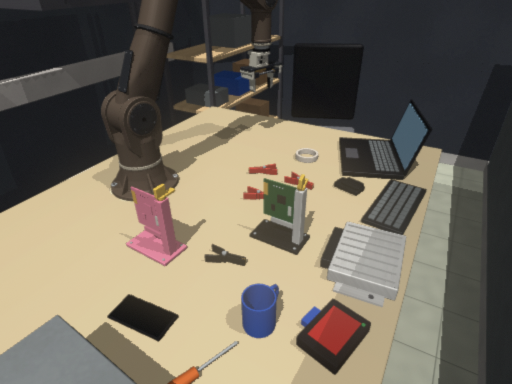

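View pics/side0.png

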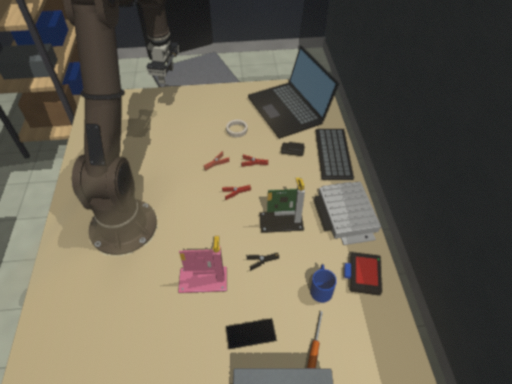

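The scene view shows the green stand at (286,218), the pink look-alike at (155,230), three red clips at (263,168), (253,193) and (298,181), and the black clip at (225,257). The red clip at about (0.50, 0.26) is farthest from the base, so that's the target. Next I'll fit the stand and the clip.

```bash
cat > fit.py <<'E'
from h import *
def standfit(p,n):
    P,uv=cloud(p); c=p['color'][uv[:,1],uv[:,0]].astype(int)
    box=(abs(P[:,0]-.60)<.13)&(abs(P[:,1]+.045)<.1)
    g=box&(c[:,1]>c[:,0]*1.25)&(c[:,1]>c[:,2]*1.15)&(P[:,2]>.08)&(P[:,2]<.184)
    Q=P[g]
    vx,vy,x0,y0=cv2.fitLine(Q[:,:2].astype(np.float32),cv2.DIST_HUBER,0,.001,.001).ravel()
    if vx<0: vx,vy=-vx,-vy
    a=np.array([vx,vy]); s=Q[:,:2]@a; nrm=np.array([-vy,vx])
    print(n,'board n',g.sum(),'yaw',np.degrees(np.arctan2(vy,vx)),'face off',np.median(Q[:,:2]@nrm),'s range',np.percentile(s,[0,1,99,100]), 'resid',np.std(Q[:,:2]@nrm))
    y=box&(c[:,0]>1.5*c[:,2])&(c[:,1]>1.3*c[:,2])&(P[:,2]>.19)&(P[:,2]<.24)
    f=P[y&(P[:,2]>.203)]; l=P[y&(P[:,2]<.203)]
    print(' yellow',len(f),len(l),'fin med',np.median(f,0),f.min(0),f.max(0)); 
    if len(f)>5:
        q=cv2.fitLine(f[:,:2].astype(np.float32),cv2.DIST_HUBER,0,.001,.001).ravel(); print('  fin line',q,np.degrees(np.arctan2(q[1],q[0])))
    return a,nrm
if __name__=='__main__':
    for n in ['scene','side']:
        p=vision.read_camera(n); standfit(p,n)
        P,uv=cloud(p); c=p['color'][uv[:,1],uv[:,0]].astype(int)
        r=(c[:,0]>1.8*c[:,1])&(abs(P[:,0]-.51)<.08)&(abs(P[:,1]-.27)<.06)&(P[:,2]>.02)
        Q=P[r]; im=np.zeros((280,320,3),np.uint8)
        for q in Q: cv2.circle(im,(int((q[0]-.43)*2000),int((.34-q[1])*2000)),2,(0,0,255) if q[2]<.025 else (0,255,255),-1)
        cv2.imwrite(f'pics/clip_{n}.png',im)
    a=cv2.imread('pics/clip_scene.png');b=cv2.imread('pics/clip_side.png')
    s=cv2.imread('pics/scene0.png')[160:260,230:330]; s=cv2.resize(s,(600,600)[::1],interpolation=cv2.INTER_CUBIC)[:,:]
    im=np.zeros((600,800,3),np.uint8); im[:280,:320]=a; im[300:580,:320]=b; im[:480,320:]=cv2.resize(s,(480,480)); cv2.imwrite('pics/fit0.png',im)
E
python3 fit.py
```

```text
scene board n 76 yaw -3.0037856 face off -0.012578216158650781 s range [0.5765 0.5787 0.6264 0.6269] resid 0.0012489799836768807
 yellow 77 46 fin med [ 0.6493 -0.0533  0.2206] [ 0.6418 -0.0631  0.2031] [ 0.6531 -0.0281  0.2294]
  fin line [ 0.0178 -0.9998  0.6499 -0.0547] -88.98239
side board n 314 yaw -2.0323074 face off -0.020564733671652635 s range [0.5381 0.5386 0.6314 0.6323] resid 0.0018816669765841245
 yellow 50 39 fin med [ 0.6465 -0.0472  0.2222] [ 0.6348 -0.0595  0.2033] [ 0.654  -0.013   0.2336]
  fin line [ 0.2223 -0.975   0.647  -0.0494] -77.1577
```

View pics/fit0.png

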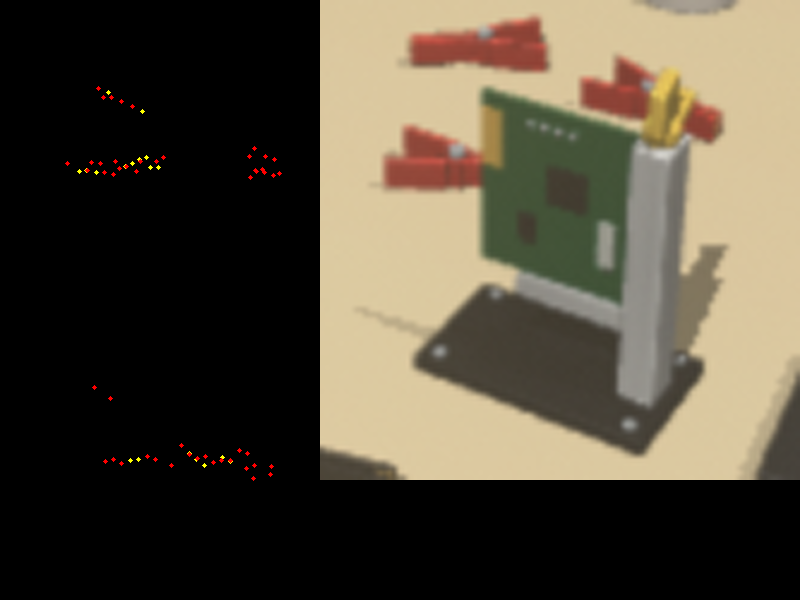

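The crop shows the green stand's free edge and gold contact at (492,135) facing the robot, the turnbutton at (668,110), and the target clip with its handles on the left and jaws pointing to +x. I'll read the wrist camera's mounting before moving.

```bash
cat >> h.py <<'E'
def tool(): 
    s=readout.read_state(); return np.array(s['tcp_pos']),np.array(s['orientation'])
def goto(target,yaw):
    """print row entries (cm, deg) for tool pointing straight down at target, tool y at world angle yaw deg"""
    from scipy.spatial.transform import Rotation as Ro
    p,R=tool(); y=np.radians(yaw); yv=np.array([np.cos(y),np.sin(y),0]); z=np.array([0,0,-1.]); Rt=np.c_[np.cross(yv,z),yv,z]
    d=R.T@(np.array(target)-p)*100; rv=Ro.from_matrix(R.T@Rt).as_rotvec(degrees=True)
    print('row shift',d.round(2),'turn',rv.round(2))
E
python3 - <<'E'
from h import *
p=vision.read_camera('wrist'); q,R=tool(); C=-np.array(p['R']).T@p['t']
print('cam in tool',R.T@(C-q),'axes',R.T@np.array(p['R']).T, p['K'][0])
goto([.50,.26,.30],90); goto([.60,-.05,.42],15)
E
```

```text
cam in tool [ 0.0759 -0.0001 -0.1418] axes [[ 0.0002 -0.9591 -0.283 ]
 [ 1.      0.0002 -0.0001]
 [ 0.0002 -0.283   0.9591]] [324.8452   0.     253.4692]
row shift [-40.64 -23.46  -5.63] turn [  0.    -0.   -16.37]
row shift [-58.98 -50.38 -17.63] turn [ 0.   -0.   58.63]
```

```bash
python3 -m handwheel '[[[-10,-6,-3],[0,0,-8],9],[[-20,-12,-4],[0,0,-16],9],[[-30,-18,-5],[0,0,-16],9],[[-40,-23,-5],[0,0,-16],9],[[-40,-23,-5],[0,0,-16],9],[[-40,-23,-5],[0,0,-16],9],[[-40,-23,-5],[0,0,-16],9],[[-40,-23,-5],[0,0,-16],9],[[-40,-23,-5],[0,0,-16],9],[[-40,-23,-5],[0,0,-16],9],[[-40,-23,-5],[0,0,-16],9],[[-40,-23,-5],[0,0,-16],9]]'
python3 - <<'E'
from h import *
p=vision.read_camera('wrist'); save(p,'w1.png'); print(tool())
for r in vision.cut_out('red_clip',p):
    P,_=cloud(p,r['region']); print(r['p'],r['centre'],np.median(P,0),P.min(0),P.max(0))
E
```

```text
time: 1.85
tcp_pos: [0.4945, 0.267, 0.2936]
orientation: [[-1.0, 0.006, -0.001], [0.006, 1.0, 0.001], [0.001, 0.001, -1.0]]
ft_force: [-0.6, 0.6, -0.6]
gripper_width: 0.0903
(array([0.494 , 0.2677, 0.2936]), array([[-1.    ,  0.0046, -0.0009],
       [ 0.0046,  1.    ,  0.0007],
       [ 0.0009,  0.0007, -1.    ]]))
0.92 [136.5, 94.5] [0.4268 0.1255 0.0233] [ 0.374   0.0762 -0.001 ] [0.4932 0.1371 0.0313]
0.88 [265.5, 38.3] [0.3595 0.2824 0.025 ] [ 0.3159  0.2507 -0.0014] [0.4135 0.3321 0.0311]
0.55 [255.3, 167.5] [0.515  0.2662 0.025 ] [ 0.4622  0.2537 -0.0007] [0.5801 0.3042 0.0312]
0.41 [35.0, 194.7] [ 0.5601 -0.0335  0.0129] [ 0.5077 -0.0949 -0.0004] [0.6136 0.0071 0.0768]
```

View pics/w1.png

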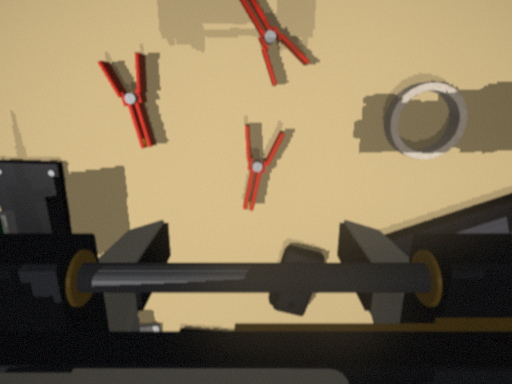

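The wrist view (up is -x, right is +y) shows the target clip with its pin at (257,167), handle ends at (248,126) and (282,132), and jaw ends at (249,208).

```bash
cat > clipfit.py <<'E'
from h import *
from scipy.optimize import minimize
def clipfit(p,x0,half=.09,zr=(.018,.034)):
    P,uv=cloud(p); c=p['color'][uv[:,1],uv[:,0]].astype(int)
    near=(np.hypot(P[:,0]-x0[0],P[:,1]-x0[1])<half)&(P[:,2]>zr[0])&(P[:,2]<zr[1])
    red=near&(c[:,0]>1.8*c[:,1])&(c[:,0]>60); Q=P[red][:,:2]
    pin=near&(abs(c[:,0]-c[:,1])<25)&(c[:,0]>110)&(abs(c[:,2]-c[:,1])<30)
    print('red',red.sum(),'pin',pin.sum(),P[pin].mean(0) if pin.any() else None,'z',np.percentile(P[red][:,2],[5,50,95]))
    # principal features: farthest ends
    def model(v):  # centre lines: jaws, handles (half-splay angle ~ from 51mm over ends)
        x,y,t=v; d=Q-[x,y]; a=np.array([np.cos(t),np.sin(t)]); b=np.array([-a[1],a[0]])
        X=d@a; Y=np.abs(d@b)
        def seg(p0,p1):
            p0,p1=np.array(p0),np.array(p1); e=p1-p0; w=np.clip(((np.c_[X,Y]-p0)@e)/(e@e),0,1)
            return np.linalg.norm(np.c_[X,Y]-p0-w[:,None]*e,axis=1)
        D=np.minimum(seg([0,5],[62,4]),seg([0,7],[-53,22.5])) if False else np.minimum(seg([0,.005],[.062,.004]),seg([0,.007],[-.053,.0225]))
        return np.minimum(D,.01).mean()+.3*max(0,X.max()-.063)+.3*max(0,-.054-X.min())
    best=min((minimize(model,[x0[0]+dx,x0[1]+dy,x0[2]+dt],method='Nelder-Mead',options=dict(xatol=1e-5,fatol=1e-7,maxiter=600)) for dx in(-.01,.01) for dy in (-.008,.008) for dt in(-.2,.2)),key=lambda r:r.fun)
    x,y,t=best.x; a=np.array([np.cos(t),np.sin(t)]); d=(Q-[x,y]); X=d@a; Y=d@np.array([-a[1],a[0]])
    print('clip',best.x[:2],np.degrees(t),'cost',best.fun,'X',X.min(),X.max(),'handle Y',Y[X<-.04].min(),Y[X<-.04].max(),'grip pt -40:',[x,y]-.04*a)
    return best.x
if __name__=='__main__':
    import sys
    clipfit(vision.read_camera('wrist'),[.514,.266,-.05])
    goto([.60,-.03,.43],15)
E
python3 clipfit.py
```

```text
red 639 pin 79 [0.5132 0.2713 0.0287] z [0.0224 0.0255 0.0277]
clip [0.519  0.2699] -11.900451818429184 cost 0.0013033140403886465 X -0.05399998924578292 0.0551249745864626 handle Y -0.023863828443902977 0.024081155056846493 grip pt -40: [0.4798 0.2781]
row shift [-10.71 -29.74 -13.67] turn [-0.   -0.05 74.79]
```

```bash
python3 -m handwheel '[[[0,-4,-5],[0,0,8],9],[[-2,-8,-9],[0,0,16],9],[[-5,-13,-13.6],[0,0,24],9],[[-9,-18,-13.6],[0,0,32],9],[[-12.6,-23,-13.6],[0,0,40],9],[[-12.6,-28,-13.6],[0,0,48],9],[[-12.6,-31.6,-13.6],[0,0,56],9],[[-12.6,-31.6,-13.6],[0,0,64],9],[[-12.6,-31.6,-13.6],[0,0,72],9],[[-12.6,-31.6,-13.6],[0,0,75],9],[[-12.6,-31.6,-13.6],[0,0,75],9],[[-12.6,-31.6,-13.6],[0,0,75],9],[[-12.6,-31.6,-13.6],[0,0,75],9]]'
python3 - <<'E'
from h import *
p=vision.read_camera('wrist'); save(p,'w2.png'); print(tool(),readout.read_state()['joint_positions'])
P,uv=cloud(p); c=p['color'][uv[:,1],uv[:,0]].astype(int)
near=(abs(P[:,0]-.60)<.1)&(abs(P[:,1]+.045)<.08)
top=P[near&(P[:,2]>.17)]; im=np.zeros((400,500,3),np.uint8)
for q,cc in zip(P[near&(P[:,2]>.17)],c[near&(P[:,2]>.17)]): cv2.circle(im,(int((q[0]-.53)*3000),int((.02-q[1])*3000)),2,tuple(int(v) for v in cc[::-1]),-1)
cv2.imwrite('pics/top2.png',im)
w=cv2.imread('pics/w2.png'); o=np.zeros((600,800,3),np.uint8); o[:280,:373]=cv2.resize(w,(373,280)); o[:400,300+0:800]=o[:400,300:800]; 
o[190:590,290:790]=im; cv2.imwrite('pics/v2.png',o)
y=near&(c[:,0]>1.5*c[:,2])&(c[:,1]>1.2*c[:,2])&(P[:,2]>.188)
for lo,hi in((.19,.204),(.222,.235)):
    f=P[y&(P[:,2]>lo)&(P[:,2]<hi)]
    if len(f)>4: r=cv2.minAreaRect((f[:,:2]*1000).astype(np.float32)); print(len(f),np.median(f,0),f.min(0),f.max(0),'rect mm',r)
g=near&(c[:,1]>c[:,0]*1.2)&(P[:,2]>.18)&(P[:,2]<.196); G=P[g]
if len(G): print('green',len(G),G.min(0),G.max(0),cv2.fitLine(G[:,:2].astype(np.float32),cv2.DIST_HUBER,0,.001,.001).ravel(),cv2.minAreaRect((G[:,:2]*1000).astype(np.float32)))
E
```

```text
time: 3.3
tcp_pos: [0.6188, -0.0476, 0.4293]
orientation: [[-0.258, 0.966, -0.001], [0.966, 0.258, 0.001], [0.001, -0.001, -1.0]]
ft_force: [-0.0, 0.3, -0.0]
gripper_width: 0.09
(array([ 0.6188, -0.0478,  0.4294]), array([[-0.2576,  0.9662, -0.0007],
       [ 0.9662,  0.2576,  0.0007],
       [ 0.0009, -0.0005, -1.    ]])) [-0.3632  0.3664  0.5487  1.2854 -0.1887  1.5412  0.4217]
500 [ 0.642  -0.0188  0.2008] [ 0.6342 -0.0531  0.1902] [0.6584 0.0011 0.2037] rect mm ((646.5158081054688, -26.324718475341797), (21.918315887451172, 54.72571563720703), 3.0900187492370605)
281 [ 0.6469 -0.0431  0.2286] [ 0.6409 -0.0606  0.2221] [ 0.6538 -0.028   0.2309] rect mm ((647.4985961914062, -44.23594665527344), (10.205645561218262, 32.42837905883789), 7.053091526031494)
green 394 [ 0.5355 -0.046   0.18  ] [ 0.6346 -0.038   0.1931] [ 0.9993 -0.0377  0.5862 -0.0413] ((584.9556884765625, -42.74430847167969), (6.428629398345947, 99.18701934814453), 87.77961730957031)
```

View pics/v2.png

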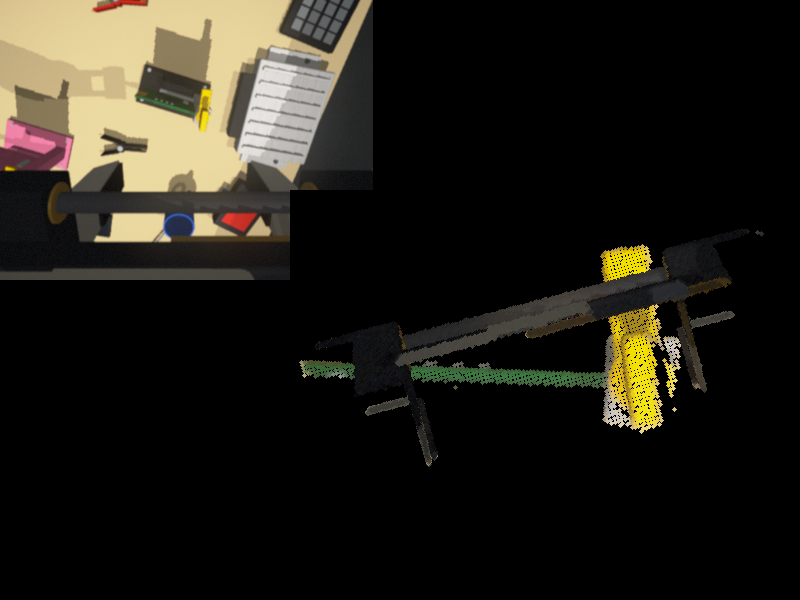

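The wrist view and top map give the board line at yaw -2.2°, the fin centre at (0.6475, -0.044) pointing along 97°, and so the button at about 0.16 rad. All of this matches the given sizes. The stand origin works out at about (0.5835, -0.0418).

```bash
python3 -c "
from h import *
goto([.6475,-.0442,.222],7.05)"
```

```text
row shift [-0.41  2.88 20.73] turn [-0.03 -0.05  7.88]
```

```bash
python3 -m handwheel '[[[-0.4,2.9,4],[0,0,7.9],4],[[-0.4,2.9,8],[0,0,7.9],4],[[-0.4,2.9,12],[0,0,7.9],4],[[-0.4,2.9,15],[0,0,7.9],4],[[-0.4,2.9,17],[0,0,7.9],4],[[-0.4,2.9,17],[0,0,7.9],4],[[-0.4,2.9,18.5],[0,0,7.9],3],[[-0.4,2.9,19.8],[0,0,7.9],3],[[-0.4,2.9,20.6],[0,0,7.9],3],[[-0.4,2.9,20.6],[0,0,7.9],3],[[-0.4,2.9,20.6],[0,0,7.9],2],[[-0.4,2.9,20.6],[0,0,7.9],1],[[-0.4,2.9,20.6],[0,0,7.9],0.6],[[-0.4,2.9,20.6],[0,0,7.9],0.6],[[-0.4,2.9,20.6],[0,0,7.9],0.6],[[-0.4,2.9,20.6],[0,0,7.9],0.6]]' 6
```

```text
time: 4.95
tcp_pos: [0.6472, -0.0443, 0.2239]
orientation: [[-0.122, 0.993, -0.001], [0.993, 0.122, 0.001], [0.001, -0.001, -1.0]]
ft_force: [-5.2, 0.4, 5.9]
gripper_width: 0.0101
```

```bash
python3 -m handwheel '[[[0,0,-0.2],[0,0,-5],0.6],[[0,0,-0.2],[0,0,-11],0.6],[[0,0,-0.2],[0,0,-18],0.6],[[0,0,-0.2],[0,0,-26],0.6],[[0,0,-0.2],[0,0,-34],0.6],[[0,0,-0.2],[0,0,-42],0.6],[[0,0,-0.2],[0,0,-50],0.6],[[0,0,-0.2],[0,0,-58],0.6],[[0,0,-0.2],[0,0,-65],0.6],[[0,0,-0.2],[0,0,-71],0.6],[[0,0,-0.2],[0,0,-76],0.6],[[0,0,-0.2],[0,0,-79],0.6],[[0,0,-0.2],[0,0,-80],0.6],[[0,0,-0.2],[0,0,-80],0.6],[[0,0,-0.2],[0,0,-80],0.6],[[0,0,-0.2],[0,0,-80],0.6]]'; python3 -c "
from h import *
s=readout.read_state(); print(s['moment'],s['joint_positions'])"
```

```text
time: 6.55
tcp_pos: [0.6476, -0.0435, 0.2256]
orientation: [[-0.999, 0.052, -0.001], [0.052, 0.999, 0.002], [0.001, 0.002, -1.0]]
ft_force: [4.0, 3.5, -6.6]
gripper_width: 0.0096
[ 0.7922 -0.8771  0.0011] [-0.1317  0.4889  0.1779  1.542  -0.0942  1.1199  1.5853]
```

```bash
python3 -m handwheel '[[[0,0,0],[0,0,0],2],[[0,0,0],[0,0,0],3],[[0,0,0],[0,0,0],3],[[0,0,-3],[0,0,0],4],[[0,0,-8],[0,0,0],9],[[0,0,-13],[0,0,0],9],[[1,0,-18],[0,0,0],9],[[4,0,-18],[0,0,0],9],[[4,0,-18],[0,0,0],9]]'
python3 - <<'E'
from h import *
p=vision.read_camera('wrist'); save(p,'w3.png')
P,uv=cloud(p); c=p['color'][uv[:,1],uv[:,0]].astype(int)
near=(abs(P[:,0]-.60)<.12)&(abs(P[:,1]+.045)<.08)
y=near&(c[:,0]>1.5*c[:,2])&(c[:,1]>1.2*c[:,2])&(P[:,2]>.188)
for lo,hi in((.19,.204),(.222,.235)):
    f=P[y&(P[:,2]>lo)&(P[:,2]<hi)]
    if len(f)>4: print(len(f),f.min(0),f.max(0),'rect mm',cv2.minAreaRect((f[:,:2]*1000).astype(np.float32)))
g=near&(c[:,1]>c[:,0]*1.2)&(P[:,2]>.18)&(P[:,2]<.196); G=P[g]
if len(G): print('green',len(G),G.min(0),G.max(0),cv2.fitLine(G[:,:2].astype(np.float32),cv2.DIST_HUBER,0,.001,.001).ravel())
e=near&(P[:,2]>.14)&(P[:,2]<.2)&(P[:,0]<.545)&(c.max(1)>60); print('edge',e.sum(),P[e].min(0),P[e].max(0))
goto([.4744,.2794,.15],78.1)
E
```

```text
time: 7.45
tcp_pos: [0.606, -0.0425, 0.4086]
orientation: [[-0.999, 0.054, 0.003], [0.054, 0.999, 0.002], [-0.003, 0.002, -1.0]]
ft_force: [-0.7, -0.3, -0.3]
gripper_width: 0.0733
539 [ 0.5426 -0.0544  0.1901] [ 0.659  -0.0325  0.2033] rect mm ((600.6790161132812, -41.66341018676758), (21.900144577026367, 116.05657196044922), 87.92311096191406)
290 [ 0.6311 -0.0492  0.222 ] [ 0.6627 -0.0381  0.2313] rect mm ((646.7761840820312, -43.54726791381836), (9.620564460754395, 31.497955322265625), 86.80259704589844)
green 228 [ 0.5344 -0.0437  0.1803] [ 0.6014 -0.0376  0.1927] [ 0.9987 -0.0518  0.5654 -0.0408]
edge 56 [ 0.5338 -0.0418  0.1467] [ 0.5448 -0.037   0.1927]
row shift [14.96 31.37 25.75] turn [0.1  0.05 8.85]
```

View pics/w3.png

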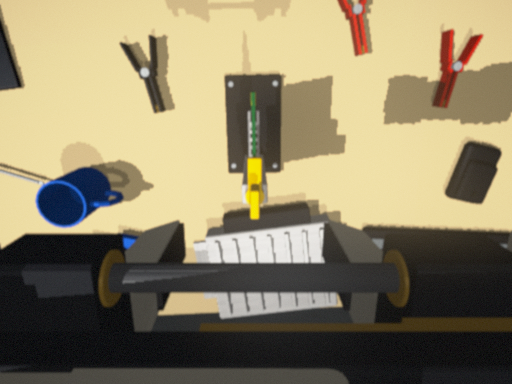

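The turnbutton at (255,185) now lies along the board's top edge, with the fin line parallel to the board (locked). Next is the clip at (457,67).

```bash
python3 -m handwheel '[[[3,5,3],[0,0,8],9],[[6,10,6],[0,0,8.9],9],[[9,15,9],[0,0,8.9],9],[[12,20,12],[0,0,8.9],9],[[15,25,16],[0,0,8.9],9],[[15,29,20],[0,0,8.9],9],[[15,31.4,23],[0,0,8.9],9],[[15,31.4,25],[0,0,8.9],9],[[15,31.4,25.7],[0,0,8.9],9],[[15,31.4,25.7],[0,0,8.9],9],[[15,31.4,25.7],[0,0,8.9],9],[[15,31.4,25.7],[0,0,8.9],9]]'
python3 - <<'E'
from h import *
from clipfit import clipfit
p=vision.read_camera('wrist'); save(p,'w4.png'); print(tool()[0])
clipfit(p,[.5135,.2712,-.2])
goto([.4744,.2794,.022],78.1)
E
```

```text
time: 8.7
tcp_pos: [0.4753, 0.2788, 0.1513]
orientation: [[-0.978, 0.209, 0.002], [0.209, 0.978, 0.002], [-0.002, 0.002, -1.0]]
ft_force: [0.3, -0.1, -0.1]
gripper_width: 0.0902
[0.4755 0.2788 0.1517]
red 1060 pin 161 [0.5131 0.2713 0.0293] z [0.0226 0.0257 0.0276]
clip [0.519 0.27 ] -11.929797538095764 cost 0.0012909229704308844 X -0.05399999761886574 0.03464564494572697 handle Y -0.02439385773259078 0.024747449142473833 grip pt -40: [0.4798 0.2783]
row shift [ 0.15 -0.   12.97] turn [ 0.16  0.14 -0.17]
```

View pics/w4.png

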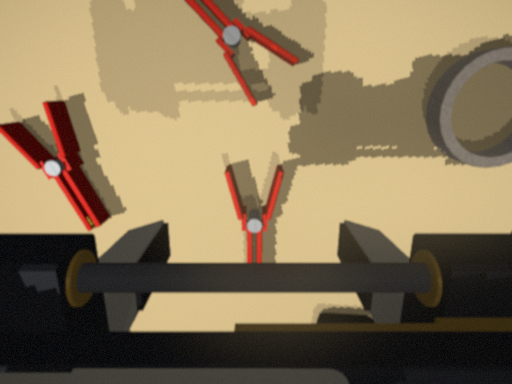

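The clip sits centred between the fingers, with its pin at (254,226) and handle ends at (229,170) and (279,170). The fit agrees with the first one.

```bash
python3 -m handwheel '[[[0.15,0,4],[0,0,0],9],[[0.15,0,8],[0,0,0],9],[[0.15,0,11],[0,0,0],9],[[0.15,0,12.5],[0,0,0],9],[[0.15,0,13.1],[0,0,0],9],[[0.15,0,13.1],[0,0,0],8],[[0.15,0,13.1],[0,0,0],7],[[0.15,0,13.1],[0,0,0],6],[[0.15,0,13.1],[0,0,0],5],[[0.15,0,13.1],[0,0,0],4],[[0.15,0,13.1],[0,0,0],3],[[0.15,0,13.1],[0,0,0],2],[[0.15,0,13.1],[0,0,0],2],[[0.15,0,13.1],[0,0,0],2],[[0.15,0,13.1],[0,0,0],2],[[0.15,0,13.1],[0,0,0],2],[[0.15,0,13.1],[0,0,0],2]]' 30
```

```text
time: 10.45
tcp_pos: [0.4746, 0.2798, 0.021]
orientation: [[-0.978, 0.209, 0.004], [0.209, 0.978, 0.003], [-0.003, 0.003, -1.0]]
ft_force: [-0.3, -0.3, 5.4]
gripper_width: 0.0239
```

```bash
python3 -m handwheel '[[[0,0,-0.5],[0,0,0],2],[[0,0,-1.5],[0,0,0],2],[[0,0,-3],[0,0,0],2],[[0,0,-5],[0,0,0],2],[[0,0,-8],[0,0,0],2],[[0,0,-12],[0,0,0],2],[[0,0,-16],[0,0,-2],2],[[0,0,-18],[0,0,-5],2],[[0,0,-19],[0,0,-9.3],2],[[0,0,-19],[0,0,-9.3],2],[[0,0,-19],[0,0,-9.3],2],[[0,0,-19],[0,0,-9.3],2]]'
cat > held.py <<'E'
from h import *
import sys
tag=sys.argv[1]; q,R=tool(); print(q, np.degrees(np.arctan2(R[1,1],R[0,1])))
o=[]
for n in ['scene','side','wrist']:
    p=vision.read_camera(n); P,uv=cloud(p); c=p['color'][uv[:,1],uv[:,0]].astype(int)
    L=(P-q)@R  # tool frame: clip jaws along -x, clip z = -tool z
    m=(abs(L[:,1])<.06)&(L[:,0]>-.125)&(L[:,0]<.03)&(abs(L[:,2])<.035)&(c[:,0]>1.8*c[:,1])&(c[:,0]>50)
    A=L[m]; f=A[A[:,0]<-.075]; print(n,m.sum(),'jaw x min',A[:,0].min() if len(A) else None,'z',np.percentile(A[:,2],[1,50,99]) if len(A) else None)
    if len(f): print('  tips y',np.sort(f[:,1])[[0,len(f)//2,-1]],'hist',np.histogram(f[:,1],bins=np.arange(-.03,.031,.005))[0])
    C=p['K']@(np.array(p['R'])@(q+R@[-.06,0,0])+p['t']); u,v=(C[:2]/C[2]).astype(int)
    if n!='wrist':
        k=p['color'][max(0,v-45):v+45,max(0,u-45):u+45]; o.append(cv2.resize(cv2.cvtColor(k,cv2.COLOR_RGB2BGR),(400,400),interpolation=cv2.INTER_CUBIC))
cv2.imwrite(f'pics/held_{tag}.png',np.hstack(o))
E
python3 held.py a
```

```text
time: 11.65
tcp_pos: [0.4734, 0.2788, 0.2101]
orientation: [[-0.999, 0.05, 0.002], [0.05, 0.999, 0.002], [-0.002, 0.002, -1.0]]
ft_force: [0.5, 0.2, -0.9]
gripper_width: 0.0242
[0.4734 0.2788 0.2101] 87.13614309625302
scene 199 jaw x min -0.10322600104405771 z [-0.0054  0.0034  0.0173]
  tips y [-0.0246 -0.019   0.015 ] hist [ 0 25 18  0  0  0  0  4 15  0  0  0]
side 76 jaw x min -0.09841744147309593 z [-0.0073  0.0047  0.0172]
  tips y [-0.0208 -0.0109  0.0215] hist [ 0  2  6 15  2  0  0  1  7  6  1  0]
wrist 1426 jaw x min -0.04854421606210038 z [-0.0069 -0.0051  0.0156]
```

View pics/held_a.png

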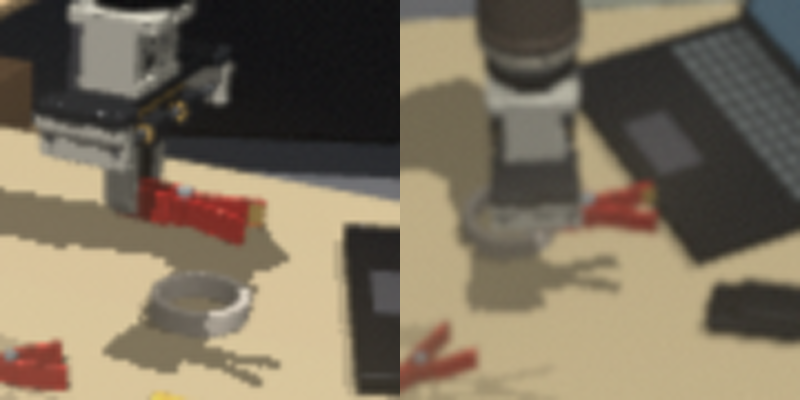

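The clip is held level with its jaws wide open: the tips are about 0.10 m ahead of the TCP and roughly 32 mm apart. Now I'll stage it in front of the free edge.

```bash
python3 -m handwheel '[[[1.5,-1,-1],[0,0,0],2],[[4,-3,-2],[0,0,0],2],[[6.5,-6,-2],[0,0,0],2],[[7.3,-9,-2],[0,0,0],2],[[7.3,-12,-2],[0,0,0],2],[[7.3,-15,-2],[0,0,0],2],[[7.3,-18,-2],[0,0,0],2],[[7.3,-21,-1],[0,0,0],2],[[7.3,-24,0],[0,0,0],2],[[7.3,-27,1],[0,0,0],2],[[7.3,-29.5,2],[0,0,0],2],[[7.3,-31,3],[0,0,0],2],[[7.3,-31.6,4.2],[0,0,0],2],[[7.3,-31.6,4.2],[0,0,0],2],[[7.3,-31.6,4.2],[0,0,0],2],[[7.3,-31.6,4.2],[0,0,0],2],[[7.3,-31.6,4.2],[0,0,0],2]]'; python3 held.py b; python3 -c "
from h import *
goto([.4466,-.0337,.168],87.3)"
```

```text
time: 13.5
tcp_pos: [0.3857, -0.0324, 0.1678]
orientation: [[-0.999, 0.048, 0.003], [0.048, 0.999, 0.002], [-0.003, 0.002, -1.0]]
ft_force: [0.2, 0.1, -0.2]
gripper_width: 0.0241
[ 0.3857 -0.0324  0.1678] 87.2478300616885
scene 218 jaw x min -0.1031668018628161 z [-0.0063  0.0034  0.0168]
  tips y [-0.0245 -0.0168  0.0211] hist [ 0 24 22  2  0  0  0  7 25  5  1  0]
side 117 jaw x min -0.09803235364702576 z [-0.0081  0.0023  0.0183]
  tips y [-0.019   0.0102  0.0203] hist [ 0  0 18  1  0  0  0  1 16  5  1  0]
wrist 1554 jaw x min -0.048492703077979336 z [-0.0068 -0.005   0.0156]
row shift [-6.11  0.19 -0.01] turn [ 0.12  0.16 -0.07]
```

View pics/held_b.png

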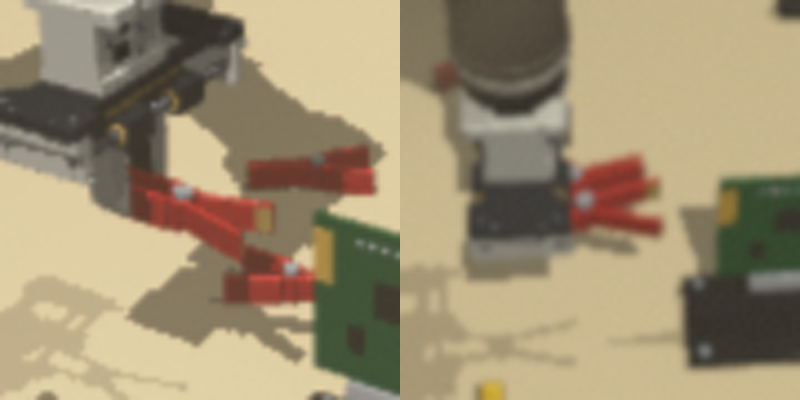

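The jaws gape in front of the gold edge at its height. Advancing now.

```bash
python3 -m handwheel '[[[-0.5,0.2,0],[0,0,0],2],[[-1.5,0.2,0],[0,0,0],2],[[-2.5,0.2,0],[0,0,0],2],[[-3.5,0.2,0],[0,0,0],2],[[-4.3,0.2,0],[0,0,0],2],[[-5,0.2,0],[0,0,0],2],[[-5.6,0.2,0],[0,0,0],2],[[-6,0.2,0],[0,0,0],2],[[-6.1,0.2,0],[0,0,0],2],[[-6.1,0.2,0],[0,0,0],2],[[-6.1,0.2,0],[0,0,0],2],[[-6.1,0.2,0],[0,0,0],2],[[-6.1,0.2,0],[0,0,0],2]]'
cat >> held.py <<'E'
a=np.radians(-2.5); S=np.array([[np.cos(a),-np.sin(a),0],[np.sin(a),np.cos(a),0],[0,0,1]]); O=np.array([.5835,-.0418,0])
for n in ['scene','side']:
    p=vision.read_camera(n); P,uv=cloud(p); c=p['color'][uv[:,1],uv[:,0]].astype(int); B=(P-O)@S
    z=(B[:,2]>.135)&(B[:,2]<.188)&(abs(B[:,1])<.04)
    r=z&(B[:,0]>-.075)&(B[:,0]<-.02)&(c[:,0]>1.8*c[:,1]); g=z&(B[:,0]>-.07)&(B[:,0]<.045)&(c[:,1]>1.15*c[:,0])
    print(n,'red in stand',r.sum(),'x max',np.percentile(B[r,0],98),'y hist',np.histogram(B[r,1],bins=np.arange(-.03,.031,.005))[0],'z',np.percentile(B[r,2],[2,98]),'board x min',B[g,0].min(),'y',np.median(B[g,1]))
E
python3 held.py c
```

```text
time: 14.95
tcp_pos: [0.4464, -0.0336, 0.1679]
orientation: [[-0.999, 0.048, 0.003], [0.048, 0.999, 0.002], [-0.003, 0.002, -1.0]]
ft_force: [-0.1, 0.1, -0.4]
gripper_width: 0.0241
[ 0.4464 -0.0336  0.1679] 87.22838527024197
scene 216 jaw x min -0.1040541115552092 z [-0.0061  0.0043  0.0173]
  tips y [-0.0238 -0.0193  0.0076] hist [ 0 24 33  2  0  0  0  2  0  0  0  0]
side 100 jaw x min -0.10220498531776027 z [-0.0081  0.0048  0.0213]
  tips y [-0.0229 -0.0153  0.0159] hist [ 0  7 17 10  1  0  0  0  7  1  0  0]
wrist 1768 jaw x min -0.0483845568545615 z [-0.0067 -0.0048  0.0159]
scene red in stand 107 x max -0.03519208372233837 y hist [ 0  9 36 34  3  0  0 13 11  1  0  0] z [0.1509 0.1723] board x min -0.0448594515924271 y -0.0018218334413638584
side red in stand 67 x max -0.03839663998436797 y hist [ 0  1 13 24  6  2  0  0 15  6  0  0] z [0.1492 0.1706] board x min -0.037672773936974706 y 0.0004002544754116941
```

View pics/held_c.png

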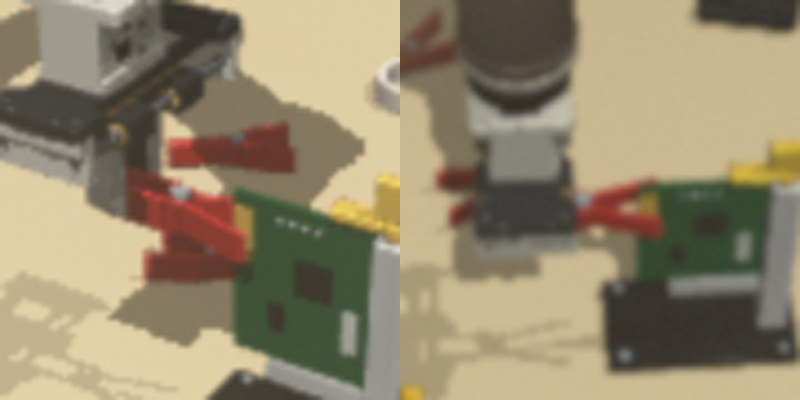

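One jaw is in front of the gold edge and the other behind it. The tips are at x ≈ -36 mm and mid-height ≈ 161 mm in the stand frame, with clearance on both sides and about zero force. Handing in.

```bash
python3 -c "
from h import *
s=readout.read_state(); print(s['time'],s['ft_force'],s['gripper_width'],np.abs(s['joint_velocities']).max())
print(ticket.hand_in())"
```

```text
15.2 [ 0.1095 -0.7379 -1.2334] 0.02420431496356116 0.0016029369066815418
the job is handed in; nothing more can be done
None
```

I handed the job in at 15.2 s, with the turnbutton locked and the red clip held squeezed open around the board's free edge. The hand-in gives no verdict, so these are my own last checks:

- **Turnbutton:** I gripped the fin and turned it from about 0.16 to about 1.55 rad. A wrist view after I let go showed it lying along the board's top edge.
- **Right clip:** I took the red one farthest from the base, at about (0.51, 0.27), and gripped it by the handles at 30 N.
- **Clip position:** In the stand frame the jaw ends are 35 to 38 mm on the negative x side (the limit is -45 mm). They straddle the board, with the nearest reliable red points about 8 to 10 mm from its mid-plane. The jaws span heights 149 to 172 mm, so their middle is about 161 mm.
- **Contact and stillness:** The last force reading was about 1.4 N in all, and the pictures show both jaws clear of the board. The arm was at rest.

**Disagreements:**
- The finger opening read 24 mm where 26 mm was expected at the clip's stop, although the pictures show the jaws wide open.
- The two cameras differed by about 3 to 5 mm on where the jaw ends are. I aimed for the middle, within the margins.
- A few stray red points showed nearer the board's mid-plane. I took them for noise.

I did not re-measure the black clip or the other things on the desk. The arm's path stayed clear of them.

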